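# Balance the camera boom on its tilt head

### The arm

A 6-joint arm with a two-finger parallel gripper is mounted at the origin on the work surface. World frame = base frame: x ahead of the robot, y to its left, z up, the work surface at z = 0. Lengths are in mm, angles in rad, forces in N, time in s.
With the tool pointing down it reaches from about 300 to 775 mm from the base axis. Payload 14.6 kg.
Tool frame: the origin (TCP) lies on the centre line of the jaws, within the pads' length; the fingertips stand 19 mm ahead of it and the grasp point (between the pads) is the TCP (bot.tip_reach is the distance from the TCP to the fingertips, in mm); z points along the fingers, y is the line along which they close (so a half turn about z gives the same grasp; the last joint's range is limited). The gripper opens to 85 mm and grips with 20 to 120 N. Pads are 22 mm wide; open, the fingers measure 114 mm over their backs; the gripper's body (76 mm by 85 mm) begins 54 mm behind the grasp point. The pads swing forward as they close: fully open they stand 13 mm farther back than shut.
Start: joints at [-1.179, 0.3, 1.521, -0, 1.321, -0.067], TCP at [243.572, -493.115, 228.181] pointing down, gripper open.
Joint ranges: [-3.03, 3.03], [-0.79, 2.21], [0.23, 2.52], [-1.04, 4.18], [0, 3.07], [-2.55, 2.55]. Speed limits (rad/s): [2.22, 2.22, 2.57, 3.14, 3.14, 3.14].

### API

Orientations are given as a unit quaternion [w, x, y, z].
In Python, from rig import bot gives the robot as it stands. Calls block until the motion is done:
- bot.move_to(position, orientation): joint-space move of the TCP to a pose.
- bot.servo_line(position, attitude=None, speed=150, until_force=None): straight line of the TCP; attitude=None keeps the orientation; speed is the mean speed in mm/s. With until_force (N) it stops when the force on the tool has changed by that much, and returns True; else False.
- bot.move_joints(angles): joint-space move.
- bot.move_gripper(opening, grip_force=None): finger opening in mm; grip_force is the grip in N (None keeps the last); returns when the fingers have stopped.
- bot.dwell(seconds).
- bot.ik(position, orientation): joint angles nearest the present ones, or None.
- bot.read_state(): the state.
- bot.read_camera(name): name is "side" or "top" or "wrist"; returns a dict with "image" (420x560x3 uint8, blue, green, red), "depth" (420x560 float32, mm along the optical axis (not along the pixel's ray), 0 where there is no reading), "fovy" (degrees; the focal length in pixels is half the picture's height over the tangent of half this angle, whatever the lens; pixels are square), "cx", "cy" (the principal point, pixels), "k1" (the pictures are not rectified: a ray, as slopes to the right and down, at radius r is drawn at 1 + k1 r^2 times it, then the intrinsics apply), "eye" and "attitude" of the camera in the world; the wrist camera has in their place "mount" (4x4, takes a point from camera to tool coordinates, whose origin is the TCP and whose axes are the flange's). Camera axes: x right, y down, z forward; pixel columns grow to the right and rows downward; lengths in mm; the calibration is good to about 2 mm. A picture is of the moment at which its call begins: read the wrist's pose just before it.
A pose or a line that the arm cannot do raises bot.MotionError and nothing moves.
- bot.finish_job(): hands the job in; it is judged then, once.
The state is a dict: "clock": time; "joint_positions": joint angles; "qvel": joint speeds; "effort": joint torques, N m; "ee_pos": TCP position; "tool_rot": TCP orientation; "ft_force": force on the tool from outside, world axes, zero at the start; "moment": the same for the moment, N m; "grip_width": finger opening in mm; "grip_force": force on a finger pad.
Only numpy, scipy, OpenCV 4.12 (cv2) and the standard library are available. Lean on these libraries where they do the work, as an engineer would, in place of code of your own. Each camera call takes 0.05 s, during which the arm holds its last target. There are 200 camera calls.

### The job

The inspection camera's boom has been refitted and nobody knows where it balances now. Feel out where it balances by lifting it a little at trial points along its tube, then set it across the open cradle of the little stand at that point, camera over the circuit board's side, so that it lies fully down in the channel and stays level by itself once you let go. Set it down gently, never let it tip far, and leave the other things on the bench alone.

Things in the scene. Friction and masses are not known exactly. Their poses are not given: they have to be found in the camera images.
- boom_mid (a point): The camera boom, loose: a grey painted tube on the bench, 30 mm wide (its x), 360 mm long (y from -180 to +180), 60 mm tall (z up), flat underneath. This point is mid-length, 30 mm above the underside. Bare, to be gripped across its width, from y = -125 to +170 mm. Its end loads vary and are hidden: in all 0.3 to 0.9 kg, balancing somewhere from y = -75 to +100 mm.
- boom_camera_end (a point): On the boom, axis of the black camera fixed beyond its +y end, 208 mm from the middle, same height and axes as the middle point. Camera 44 x 42 mm, its top 94 mm above the boom's underside; lens pointing down, its tip 8 mm above the underside. Mass unknown.
- boom_weight (a point): On the boom, centre of the steel counterweight saddle, at y = -154 mm from the middle, same height and axes. 52 x 52 mm, straddling the tube, from 6 mm to 89 mm (top of its black clamp knob) above the underside. Mass unknown.
- cradle_seat (a point): Cradle of the stand: open aluminium U-channel on a tilt pivot. The point is the middle of its floor (seat), 99 mm above the bench. Channel along this frame's y, 50 mm long, 33.6 mm wide inside (x); cheeks rise 8 mm straight, then flare to 15 mm above the seat, there 44 mm wide inside, 52 mm over all. z up when level. The circuit board stands on the +y side.
- stand: Low stand that carries the cradle, fixed to the bench: 130 x 120 mm steel base plate, column and black yoke. Origin under the base's centre, axes as the level cradle's. The yoke arms and the tilt knob (reaching 63 mm to -x) stay below the seat.
- cradle (a joint): Tilt of the cradle in rad, 0 level, about an axis across the channel 15 mm below the seat; positive lifts the +y (camera) end. A damped counterbalance spring, 1.5 N m per rad, levels it when empty; stops at -0.12 and 0.12. A boom set down off its balance point tilts it to the heavy side; if off by more than about 25 mm it tips off.
- board: Bystander: green circuit board, 75 x 105 mm, standing on four 20 mm white legs beside the stand on its +y side, 35 mm tall over all. Origin under its centre.
- screwdriver_mid (a point): Bystander: black-handled screwdriver, 160 mm long, about 25 mm thick, lying on the bench beside the stand on its -y side. The point is its origin, near its middle; its tip points along its +x.
- spare_lens_mid (a point): Bystander: black spare lens standing upright, 52 mm across, 60 mm tall, on the left. The point is its centre.
- solder_reel_mid (a point): Bystander: metal reel, 60 mm across, 46 mm tall, on the right. The point is its centre.
- screw_tray: Bystander: grey open tray with three compartments, 100 x 140 x 28 mm, on the left. Origin under its centre.
- flux_bottle_mid (a point): Bystander: white bottle with black cap, 42 mm across, 85 mm tall, on the right. The point is its centre.
- mug_mid (a point): Bystander: white mug, 80 mm across, 90 mm tall, on the right towards the back. The point is its centre.
Things that resemble listed ones, but are neither listed nor needed, are in the scene too. Leave any green or orange look-alike of the stand alone.

How it is judged:
By the outcome, as a careful person would: the job done as asked, in the order asked, and still so for the second after the job is handed in, with the robot touching nothing.
It also fails if it takes over 64 s, if anything falls off the work surface, if the arm or the gripper's body presses on something with over 40 N, if the wrist force passes 120 N, or if a joint passes its speed limit or range.

## Working session

There is one attempt and no reset: what is moved stays moved. The work goes in short steps, each a Python script; the robot and the scene stay as the last script left them, time stands still between calls to the robot, and variables do not carry over. Pictures are saved under pics/ and viewed, at most 10 in all, crops included, and the job is handed in when it is done.

```bash
mkdir -p pics; ls; cat > h.py <<'E'
import numpy as np, cv2
from scipy.spatial.transform import Rotation as R
from rig import bot
def q2R(q): return R.from_quat([q[1],q[2],q[3],q[0]]).as_matrix()
def cloud(c, T=None):
    h,w=c["depth"].shape; f=h/2/np.tan(np.radians(c["fovy"])/2)
    v,u=np.mgrid[0:h,0:w].astype(np.float32)
    K=np.array([[f,0,c["cx"]],[0,f,c["cy"]],[0,0,1]])
    p=cv2.undistortPoints(np.stack([u.ravel(),v.ravel()],1)[:,None].astype(np.float64),K,np.array([c["k1"],0,0,0,0.]))[:,0]
    d=c["depth"].ravel()
    P=np.c_[p*d[:,None],d]
    if "eye" in c:
        a=np.array(c["attitude"]); A=a if a.shape==(3,3) else q2R(a)
        P=P@A.T+np.array(c["eye"])
    else:
        M=np.array(c["mount"]); P=P@M[:3,:3].T+M[:3,3]; P=P@T[0].T+T[1]
    P[d==0]=np.nan
    return P.reshape(h,w,3)
E
python3 - <<'E'
from h import *
s=bot.read_state(); print(s)
for n in ["top","side"]:
    c=bot.read_camera(n); print(n,c["fovy"],c["cx"],c["cy"],c["k1"],c["eye"],c["attitude"])
    cv2.imwrite(f"pics/{n}.png",c["image"]); np.savez(f"{n}.npz",P=cloud(c),I=c["image"])
E
```

```text
pics
{'clock': 0.0, 'joint_positions': array([-1.17861396e+00,  3.00496456e-01,  1.52159686e+00, -1.51292426e-05,
        1.32071625e+00, -6.66078715e-02]), 'qvel': array([ 7.84090731e-04,  8.71987260e-05,  8.55150198e-04,  1.45935670e-03,
        6.21801638e-04, -1.44630998e-03]), 'effort': array([-2.32170358e-03, -5.43498659e+01, -3.61801314e+01, -1.67378844e-04,
        4.02250196e-03,  4.10903141e-06]), 'ee_pos': array([ 243.47058811, -492.89974913,  227.60073929]), 'tool_rot': array([-5.99224771e-04,  9.73803509e-01,  2.27390314e-01, -1.05843377e-04]), 'ft_force': array([-0.21227428,  0.0698039 ,  0.49354907]), 'moment': array([ 0.02800517,  0.01906932, -0.04968635]), 'grip_force': 0.0, 'grip_width': 85.70903030003825}
top 45.670704786241814 287.12252012172144 207.79720084308144 -0.00978146885956279 [ 302.76457363  -10.832537   1531.31013397] [-0.05295864  0.71442564 -0.69533506  0.05745036]
side 43.966595587815576 284.9506305607363 214.6106938804748 -0.09021998534615133 [485.64511432 861.1790385  853.35840613] [ 0.00649795 -0.02606472  0.90750094 -0.41919024]
```

View pics/top.png

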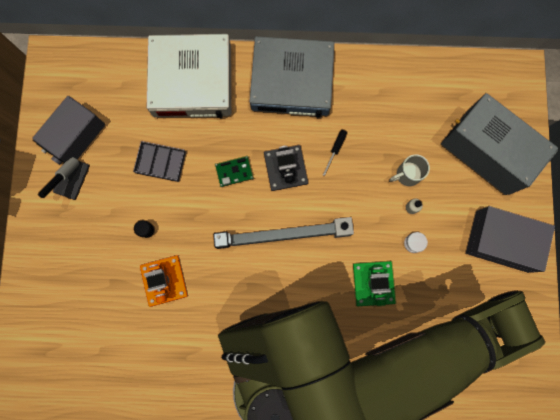

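View pics/side.png

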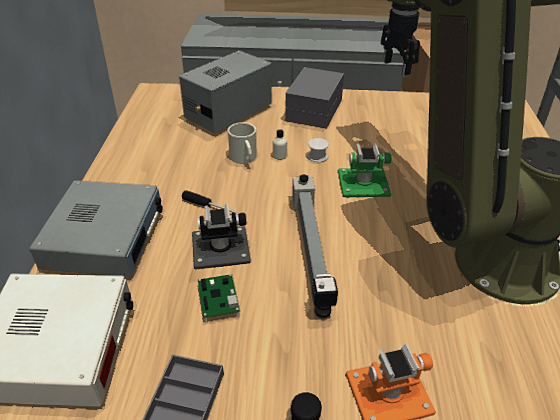

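The top picture shows the boom from its camera end at (222,240) to its counterweight at (343,227). There are three stands: grey/black at (286,168), green at (375,283) and orange at (163,281). The grey one fits: steel base, black yoke, the board at (235,171) on its left (+y) side, and the screwdriver on the other side. I'll confirm it with a crop and measure.

```bash
python3 - <<'E'
from h import *
t=np.load("top.npz"); s=np.load("side.npz")
a=cv2.resize(t["I"][125:260,195:375],None,fx=4.4,fy=4.4,interpolation=cv2.INTER_CUBIC)[:, :790]
b=cv2.resize(s["I"][170:320,180:360],None,fx=2,fy=2)
cv2.imwrite("pics/crop.png",a)
for n,d in (("top",t),("side",s)):
    P=d["P"]; 
    def sel(lo,hi,x0,x1,y0,y1):
        m=(P[...,2]>lo)&(P[...,2]<hi)&(P[...,0]>x0)&(P[...,0]<x1)&(P[...,1]>y0)&(P[...,1]<y1); return P[m]
    if n=="top":
        for nm,(u,v) in dict(cam=(222,240),cw=(343,227),mid=(280,234),stand=(286,168),board=(235,171),lens=(145,229),mug=(412,170),sd=(335,152),reel=(416,242),fl=(415,206)).items(): print(nm,P[v,u].round(0))
        c=P[234,280]; st=P[168,286]; np.save("c.npy",np.r_[c,st])
    else: c=np.load("c.npy")[:3]; st=np.load("c.npy")[3:]
    q=sel(52,66,c[0]-60,c[0]+60,c[1]-140,c[1]+120)
    vx,vy,x0,y0=cv2.fitLine(q[:,:2].astype(np.float32),cv2.DIST_HUBER,0,.01,.01).ravel(); print(n,"tube",len(q),vx,vy,x0,y0,np.median(q[:,2]))
    al=(q[:,0]-x0)*-vy+(q[:,1]-y0)*vx; print("width pct",np.percentile(al,[2,98]))
    for nm,lo,hi,w,cc in (("cam",70,110,60,P[240,222] if n=="top" else None),):
        q=sel(68,105,c[0]-80,c[0]+80,c[1]-330,c[1]+330)
        for sg in(1,-1):
            r=q[(q[:,1]-c[1])*sg>80]; print("end",sg,len(r),r.mean(0).round(1),cv2.minAreaRect(r[:,:2].astype(np.float32)))
    for lo,hi in ((2,12),(90,104),(105,125)):
        q=sel(lo,hi,st[0]-90,st[0]+90,st[1]-85,st[1]+75)
        print("stand",lo,hi,len(q),np.median(q,0).round(1),cv2.minAreaRect(q[:,:2].astype(np.float32)))
    q=sel(15,60,st[0]-80,st[0]+80,st[1]+72,st[1]+230); print("board",cv2.minAreaRect(q[:,:2].astype(np.float32)))
E
```

```text
cam [430. 168.  94.]
cw [ 478. -181.   88.]
mid [455.   2.  62.]
stand [648. -11.  96.]
board [651. 147.  24.]
lens [460. 402.  59.]
mug [ 674. -406.    6.]
sd [ 720. -162.   25.]
reel [ 444. -405.   48.]
fl [ 550. -399.   63.]
top tube 843 0.14417163 -0.9895527 458.3455 -9.660829 60.67221366424087
width pct [-14.14754642  14.77263525]
end 1 270 [432.4 167.2  92.7] ((437.3678894042969, 140.01434326171875), (47.044471740722656, 107.16156768798828), 7.4687323570251465)
end -1 293 [ 483.  -185.2   76.1] ((481.6861572265625, -169.08349609375), (51.51173782348633, 86.87017822265625), 7.477691650390625)
stand 2 12 938 [626.3 -24.5   6.4] ((647.9861450195312, -15.616897583007812), (159.62355041503906, 179.8462677001953), 89.9875717163086)
stand 90 104 317 [666.2 -12.4  98.5] ((662.725341796875, -11.862552642822266), (108.89749145507812, 49.966976165771484), 12.867742538452148)
stand 105 125 126 [684.2  -9.1 112.7] ((672.78515625, -9.351018905639648), (54.666351318359375, 49.88423156738281), 13.02490520477295)
board ((653.13818359375, 150.6320037841797), (77.37271881103516, 104.9598388671875
[... 229 characters left out ...]
53.062896728515625), 7.636662006378174)
end -1 276 [ 488.1 -179.3   74.7] ((488.3003234863281, -182.2066650390625), (51.1166877746582, 55.14265060424805), 8.867823600769043)
stand 2 12 1019 [662.   22.3  10.3] ((649.5433959960938, -13.908393859863281), (181.22137451171875, 154.5121612548828), 2.1302292346954346)
stand 90 104 467 [670.7  -4.7  97.6] ((666.3125610351562, -10.1497802734375), (105.97882843017578, 55.5578727722168), 12.754725456237793)
stand 105 125 140 [686.6  -6.2 111.1] ((674.1510620117188, -9.199993133544922), (52.52494430541992, 55.61579513549805), 12.890183448791504)
board ((654.9667358398438, 151.94735717773438), (75.39018249511719, 108.52088928222656), 16.049667358398438)
```

View pics/crop.png

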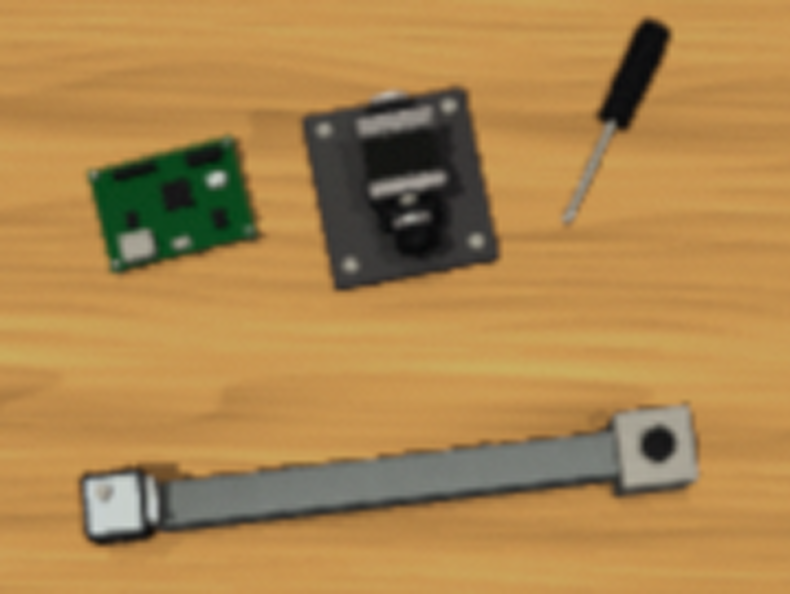

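The crop confirms the grey stand at (400,185): black-floored channel, tilt knob towards the robot, green board on its left. Next I'll refine both poses with the wrist camera.

```bash
cat >> h.py <<'E'
def Q(psi): a=(psi+90)/2*np.pi/180; return [0,np.cos(a),np.sin(a),0]
def wcam():
    s=bot.read_state(); c=bot.read_camera("wrist"); return c,cloud(c,(q2R(s["tool_rot"]),np.array(s["ee_pos"])))
E
python3 - <<'E'
from h import *
for i,(p,psi) in enumerate((([452,0,330],8.3),([600,-5,330],12.9))):
    bot.move_to(p,Q(psi)); bot.dwell(.3)
    c,P=wcam(); cv2.imwrite(f"pics/w{i}.png",c["image"]); np.savez(f"w{i}.npz",P=P,I=c["image"])
    s=bot.read_state(); print(s["clock"],s["ee_pos"],s["joint_positions"].round(2)); print(np.array(c["mount"]).round(2),c["fovy"])
    print([np.nanpercentile(P[...,k],[1,99]).round() for k in (0,1,2)])
im=np.vstack([cv2.imread(f"pics/w{i}.png") for i in (0,1)]); cv2.imwrite("pics/w.png",cv2.resize(im,(400,600),interpolation=cv2.INTER_AREA))
E
```

```text
2.4167 [ 4.52015771e+02 -1.93371694e-01  3.29953519e+02] [-0.08  0.01  1.62 -0.    1.51 -0.23]
[[   0.     -0.96   -0.27   69.16]
 [   1.      0.      0.      1.15]
 [  -0.     -0.27    0.96 -146.53]
 [   0.      0.      0.      1.  ]] 71.45817995213432
[array([-21., 933.]), array([-486.,  271.]), array([ -1., 435.])]
3.4083 [599.63506524  -4.99172398 330.67216959] [-0.07  0.36  1.2  -0.    1.57 -0.29]
[[   0.     -0.96   -0.27   69.07]
 [   1.      0.      0.      1.13]
 [  -0.     -0.27    0.96 -146.53]
 [   0.      0.      0.      1.  ]] 71.45817995213432
[array([ 137., 1505.]), array([-543.,  268.]), array([-174.,  436.])]
```

View pics/w.png

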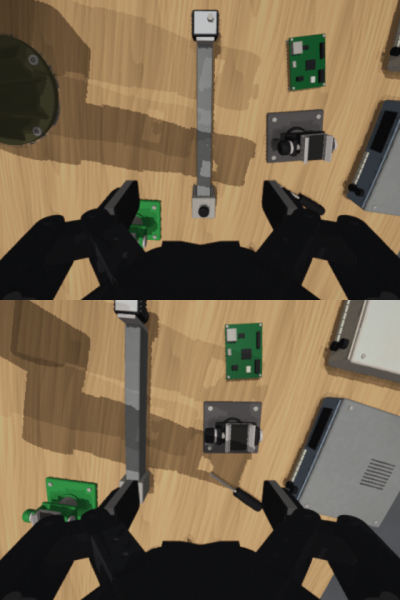

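The wrist views show the whole boom, camera end at (205,25) and weight at (204,205), and the grey stand at (295,135) in the upper view and (233,427) in the lower. Now I'll extract the poses.

```bash
cat > meas.py <<'E'
from h import *
def boom(P,mid,psi,z0=0):
    r=np.radians(psi); ey=np.array([-np.sin(r),np.cos(r)]); ex=np.array([np.cos(r),np.sin(r)])
    D=P[...,:2]-mid; a=D@ey; b=D@ex; z=P[...,2]-z0
    m=(abs(a)<115)&(abs(b)<25)&(z>53)&(z<66)
    k=np.polyfit(a[m],b[m],1); print("tube n",m.sum(),"z",np.median(P[m][:,2]).round(2),"tilt",np.polyfit(a[m],P[m][:,2],1)[0].round(4),"edges",np.percentile(b[m]-np.polyval(k,a[m]),[1,99]).round(1),"psi",psi-np.degrees(k[0]),"off",k[1].round(2))
    for nm,lo,hi,a0,a1 in (("cam",84,104,150,260),("cw",64,82,-215,-110)):
        q=(z>lo)&(z<hi)&(a>a0)&(a<a1)&(abs(b)<40)
        if q.sum()>20: print(nm,q.sum(),"a",np.percentile(a[q],[2,98]).round(1),"b",np.percentile(b[q],[2,98]).round(1),"z",np.median(P[q][:,2]).round(1))
def cradle(P,st,psi):
    r=np.radians(psi); ey=np.array([-np.sin(r),np.cos(r)]); ex=np.array([np.cos(r),np.sin(r)])
    D=P[...,:2]-st; a=D@ey; b=D@ex; z=P[...,2]
    for lo,hi in ((110,120),(94,102)):
        q=(z>lo)&(z<hi)&(abs(a)<40)&(abs(b)<40)
        for sg in (1,-1):
            s=q&(b*sg>0)
            if s.sum()>10: print("cr",lo,sg,s.sum(),"a",np.percentile(a[s],[2,50,98]).round(1),"b",np.percentile(b[s],[2,50,98]).round(1),"z",np.median(z[s]).round(1),"slope a,b",[np.polyfit(v[s],z[s],1)[0].round(3) for v in (a,b)], "edge-ang", np.degrees(np.polyfit(a[s],b[s],1)[0]).round(2))
    q=(z>2)&(z<14)&(abs(a)<64)&(abs(b)<72); print("base",np.percentile(a[q],[1,99]).round(1),np.percentile(b[q],[1,99]).round(1),np.median(z[q]))
    q=(z>20)&(z<50)&(abs(a)<240)&(a>80)&(abs(b)<80); print("board",cv2.minAreaRect(np.c_[a[q],b[q]].astype(np.float32)))
E
python3 - <<'E'
from meas import *
for f in ("top","side","w0","w1"):
    P=np.load(f+".npz")["P"]; print(f); boom(P,np.array([457.5,-5.]),8.3); cradle(P,np.array([673.,-9.]),12.9)
E
```

```text
top
tube n 737 z 60.68 tilt -0.001 edges [-14.5  14.9] psi 8.060375715849746 off 0.37
cam 247 a [151.  198.7] b [-20.2  23.1] z 94.2
cw 287 a [-207.6 -114.9] b [-25.1  24.7] z 72.6
cr 110 1 43 a [-23.5   1.   23.4] b [15.8 20.1 24.9] z 113.8 slope a,b [np.float64(-0.059), np.float64(0.108)] edge-ang -0.62
cr 110 -1 33 a [-23.4   1.6  23.1] b [-27.  -23.9 -19.3] z 114.1 slope a,b [np.float64(0.004), np.float64(-0.368)] edge-ang 1.1
cr 94 1 78 a [-24.3  -1.9  23.2] b [ 0.2 11.7 36.2] z 98.8 slope a,b [np.float64(0.025), np.float64(-0.092)] edge-ang -2.42
cr 94 -1 76 a [-24.4  -0.9  23.6] b [-38.4 -11.7  -0.5] z 99.0 slope a,b [np.float64(0.007), np.float64(0.076)] edge-ang -2.51
base [-62.7  62.5] [-71.   70.7] 10.634893117960019
board ((159.97552490234375, 15.461856842041016), (75.8570327758789, 104.94901275634766), 86.84300231933594)
side
tube n 941 z 59.16 tilt -0.0018 edges [-15.2  14.4] psi 8.209194026397604 off 5.67
cam 473 a [153.7 201.3] b [-16.2  28. ] z 92.0
cw 261 a [-204.3 -153.8] b [-20.3  29.6] z 70.9
cr 110 1 47 a [-24.2   4.2  26.8] b [20.1 24.1 27.3] z 112.6 slope a,b 
[... 1603 characters left out ...]
55.5] b [-20.8  29.9] z 71.8
cr 110 1 248 a [-23.8   1.3  24.7] b [20.3 23.7 28.1] z 113.5 slope a,b [np.float64(-0.007), np.float64(0.283)] edge-ang 0.07
cr 110 -1 228 a [-23.7   1.5  25.1] b [-24.2 -20.7 -16.3] z 113.6 slope a,b [np.float64(-0.004), np.float64(-0.248)] edge-ang 0.36
cr 94 1 612 a [-24.2   1.1  25.3] b [ 0.6 11.6 39.1] z 100.6 slope a,b [np.float64(-0.012), np.float64(-0.165)] edge-ang 0.24
cr 94 -1 497 a [-23.2   1.8  25.2] b [-37.8  -9.2  -0.3] z 100.4 slope a,b [np.float64(-0.014), np.float64(0.185)] edge-ang 0.31
base [-58.6  60.2] [-68.3  66.3] 12.594857860838374
board ((161.2193603515625, 18.997644424438477), (76.08133697509766, 106.52226257324219), 86.13006591796875)
```

```bash
cat >> meas.py <<'E'
BM=np.array([465.5,-32.1]); BP=8.3; CS=np.array([674.5,-7.8]); CP=12.7
def ax(psi): r=np.radians(psi); return np.array([np.cos(r),np.sin(r)]),np.array([-np.sin(r),np.cos(r)])
def ft(n=15):
    F=[];M=[]
    for _ in range(n):
        s=bot.read_state(); F.append(s["ft_force"]); M.append(s["moment"]); bot.dwell(.02)
    return np.mean(F,0),np.mean(M,0),np.std(M,0)
def rep(b,psi=BP):
    f,m,sd=ft(); f=f-b[0]; m=m-b[1]; ex,ey=ax(psi)
    print("F",f.round(2),"Mx",(m[:2]@ex).round(3),"My",(m[:2]@ey).round(3),"sd",sd.round(3),"Mx/Fz mm",1000*(m[:2]@ex)/f[2], bot.read_state()["clock"], bot.read_state()["ee_pos"].round(1))
    return f,m
def tilt(mid,psi):
    c,P=wcam(); ex,ey=ax(psi); D=P[...,:2]-mid; a=D@ey; b=D@ex
    m=(abs(b)<12)&(a<170)&(a>-125)&(P[...,2]>40)&(P[...,2]<240)&(abs(P[...,2]-60-(bot.read_state()["ee_pos"][2]-45))<25)
    k=np.polyfit(a[m],P[m][:,2],1); print("tilt n",m.sum(),"a",np.percentile(a[m],[1,99]).round(),"slope",k.round(4)); return c
E
python3 - <<'E'
from meas import *
ex,ey=ax(BP); y=10; p=BM+y*ey
bot.move_to([*p,140],Q(BP)); bot.move_gripper(65,100)
bot.dwell(.2); b=ft(); np.save("bias.npy",np.array(b[:2])); print(b)
bot.servo_line([*p,45],speed=80); bot.move_gripper(0,100)
print(bot.read_state()["grip_width"],bot.read_state()["grip_force"])
rep(b); tilt(BM,BP)
bot.servo_line([*p,49],speed=15); bot.dwell(.3); rep(b); c=tilt(BM,BP)
cv2.imwrite("pics/g1.png",c["image"])
E
```

```text
(array([-0.02561695,  0.00678982, -0.26396654]), array([ 0.00225876, -0.00124076, -0.00267081]), array([0.02754158, 0.03135297, 0.03130124]))
27.614181528268286 99.16700569912791
F [-4.92  0.41 11.49] Mx 0.183 My 0.858 sd [0.034 0.036 0.029] Mx/Fz mm 15.903639288054727 7.1667 [464.2 -22.2  45.7]
tilt n 17865 a [-31. 126.] slope [1.00000e-04 6.13007e+01]
F [-0.12  0.31 -4.2 ] Mx -0.007 My 0.005 sd [0.021 0.034 0.035] Mx/Fz mm 1.5932323964904993 8.1833 [464.1 -22.2  49. ]
tilt n 17872 a [-31. 126.] slope [5.00000e-04 6.45193e+01]
```

```bash
python3 - <<'E'
from meas import *
import meas
ex,ey=ax(BP); b=np.load("bias.npy")
def lm(y):
    p=BM+y*ey
    bot.servo_line([*p,53],speed=15); bot.dwell(.4)
    f,m,sd=ft(90); f-=b[0]; m-=b[1]; print("y",y,"F",f.round(2),"Mx",(m[:2]@ex).round(4),"d",1000*(m[:2]@ex)/f[2]); tilt(BM,BP)
lm(10)
p=BM+10*ey
bot.servo_line([*p,45.3],speed=15); bot.move_gripper(65); bot.dwell(.2)
p=BM-15*ey
bot.servo_line([*p,45.3],speed=60); 
bb=ft(60); print("bias",bb); b=np.array(bb[:2]); np.save("bias.npy",b)
bot.move_gripper(0,100); lm(-15)
print(bot.read_state()["clock"],bot.read_state()["ee_pos"])
E
```

```text
y 10 F [ 0.01 -0.05 -4.48] Mx 0.0061 d -1.3583989969967454
tilt n 17874 a [-31. 126.] slope [6.00000e-04 6.85307e+01]
bias (array([-0.03629181,  0.11475752, -0.04221289]), array([ 0.0011824 ,  0.0034293 , -0.00421717]), array([0.03559507, 0.03181374, 0.02863129]))
y -15 F [-0.   -0.1  -4.47] Mx -0.1082 d 24.19459350069637
tilt n 17824 a [-56. 101.] slope [-5.60000e-03  6.83736e+01]
16.5333 [467.63976055 -46.9485947   52.96273936]
```

The two trials agree: the boom weighs about 4.5 N and balances at about y = +9 mm. I'll regrip there, lift and carry it to a hover over the cradle.

```bash
python3 - <<'E'
from meas import *
ex,ey=ax(BP); y=9
p=BM-15*ey; bot.servo_line([*p,45.3],speed=15); bot.move_gripper(65); bot.dwell(.1)
p=BM+y*ey; bot.servo_line([*p,45.3],speed=60); bot.move_gripper(0,100)
b=np.load("bias.npy")
bot.servo_line([*p,53],speed=15); bot.dwell(.3)
f,m,sd=ft(60); f-=b[0]; m-=b[1]; print("F",f.round(2),"d",1000*(m[:2]@ex)/f[2]); tilt(BM,BP)
bot.servo_line([*p,200],speed=120)
bot.servo_line([*CS,200],attitude=Q(CP),speed=120); bot.servo_line([*CS,180],speed=60); bot.dwell(.4)
c,P=wcam(); s=bot.read_state(); print(s["clock"],s["ee_pos"]); np.savez("w2.npz",P=P,I=c["image"]); cv2.imwrite("pics/w2.png",c["image"])
ex,ey=ax(CP); t=s["ee_pos"][:2]; D=P[...,:2]-t; a=D@ey; bb=D@ex; z=P[...,2]
m=(abs(z-195)<5)&(abs(bb)<22)&(a>15)&(a<110); k=np.polyfit(a[m],bb[m],1); print("tube",m.sum(),k.round(4),"edges",np.percentile(bb[m],[1,99]),"slope",np.polyfit(a[m],z[m],2 if 0 else 1))
D=P[...,:2]-CS; a=D@ey; bb=D@ex
for sg in (1,-1):
    q=(z>108)&(z<120)&(abs(a)<40)&(bb*sg>12)&(bb*sg<40); print("rim",sg,q.sum(), [np.percentile(v[q],[2,98]).round(1) for v in (a,bb,z)] if q.sum() else "")
E
```

```text
F [ 0.09 -0.14 -4.63] d 0.5543754772959688
tilt n 17849 a [-33. 125.] slope [2.00000e-04 6.84173e+01]
24.9667 [674.52909918  -7.82576582 180.10900564]
tube 14702 [3.0000e-04 1.2548e+00] edges [-13.28495732  15.92860522] slope [2.14213059e-04 1.95310125e+02]
rim 1 70 [array([-20.8,  23. ]), array([25.3, 26.2]), array([111.9, 113.9])]
rim -1 270 [array([-20.2,  24.1]), array([-26.1, -22.3]), array([112. , 115.8])]
```

View pics/w2.png

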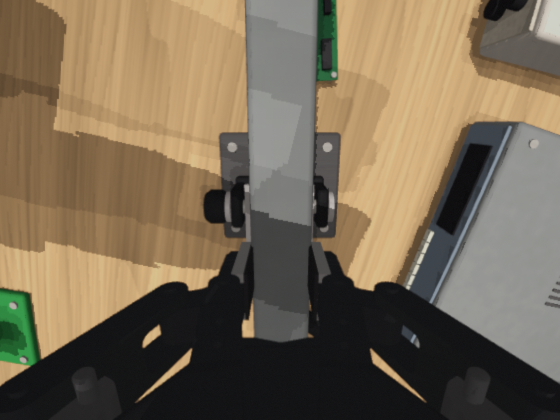

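The view shows the boom held squarely over the grey cradle, centred near (282,205), with the stand's base plate visible on both sides. In the wrist camera's frame the tube sits 1.2 mm to +x of the cradle, so I'll correct for that and lower gently.

```bash
python3 - <<'E'
from meas import *
ex,ey=ax(CP); p=CS-1.2*ex+.7*ey; np.save("p.npy",p)
b=np.load("bias.npy")
bot.servo_line([*p,165],speed=40); bot.servo_line([*p,149],speed=30); bot.dwell(.2); rep(b,CP)
h=bot.servo_line([*p,142.5],speed=8,until_force=2.5); print(h); bot.dwell(.2); rep(b,CP); tilt(p,CP)
E
```

```text
F [ 0.15 -0.16 -4.6 ] Mx -0.002 My -0.019 sd [0.02  0.03  0.021] Mx/Fz mm 0.33017102336753507 26.625 [673.2  -7.4 149.1]
True
F [-0.92 -0.17  6.79] Mx 0.043 My 0.061 sd [0.02  0.026 0.027] Mx/Fz mm 6.3528206302351204 27.6417 [673.2  -7.4 144.7]
tilt n 17864 a [-42. 116.] slope [1.000000e-04 1.601336e+02]
```

It is seated: contact at TCP z 144.7 puts the underside at about 99 mm, and the lateral force is small. Next I'll release, back off and check.

```bash
python3 - <<'E'
from meas import *
p=np.load("p.npy")
bot.move_gripper(36,20); bot.dwell(.4); tilt(p,CP)
bot.move_gripper(65); bot.dwell(.3); tilt(p,CP)
bot.servo_line([*p,260],speed=100); bot.dwell(.5)
c,P=wcam(); boom(P,p-9*ax(CP)[1],CP,z0=99); c1=bot.read_camera("side"); Ps=cloud(c1); boom(Ps,p-9*ax(CP)[1],CP,z0=99)
im=np.hstack([c["image"][60:420,100:460],cv2.resize(c1["image"][140:340,120:340],(396,360))]); cv2.imwrite("pics/fin.png",im)
print(bot.read_state()["clock"])
E
```

```text
tilt n 18023 a [-40. 116.] slope [-1.700000e-03  1.598102e+02]
tilt n 18009 a [-40. 116.] slope [-1.800000e-03  1.597863e+02]
tube n 8411 z 159.72 tilt -0.0017 edges [-14.8  14.7] psi 12.903551714087309 off -0.39
cw 171 a [-128.8 -126.6] b [-21.4  22.3] z 165.4
tube n 917 z 158.35 tilt -0.0029 edges [-14.8  14.7] psi 12.8304154701741 off -1.01
cam 513 a [181.6 230.3] b [-23.6  20.5] z 190.9
cw 271 a [-175.4 -125.6] b [-25.3  24.4] z 170.6
31.0583
```

View pics/fin.png

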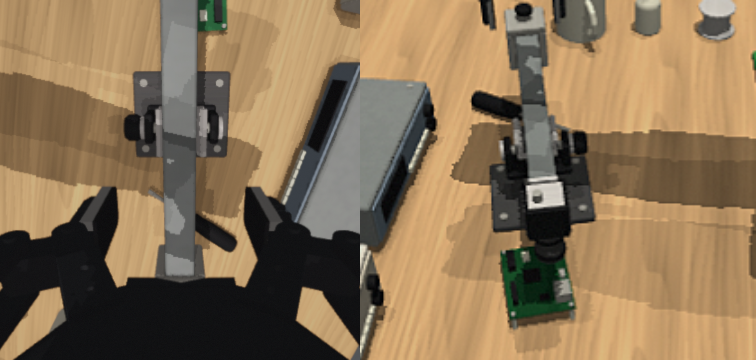

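The boom lies in the cradle near (180,125) on the left, with the camera over the board at (545,250) on the right. Tilt is about -0.002 rad, the tube top is at 159.7 mm (fully seated), and the gripper is clear.

```bash
python3 -c "
from rig import bot
bot.dwell(.5); print(bot.finish_job())"
```

```text
the job is handed in; nothing more can be done
None
```

The boom balances about 9 mm towards the camera from mid-length; it now lies fully down in the grey stand's cradle at that point, level to about 0.002 rad with the camera over the board, and the job was handed in at about 32 s.

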